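Knock the chocolate bar out of its mould

ROBOT

A 6-joint arm with a two-finger parallel gripper is mounted at the origin on the work surface. World frame = base frame: x ahead of the robot, y to its left, z up, the work surface at z = 0. Lengths are in mm, angles in rad, forces in N, time in s.
With the tool pointing down it reaches from about 375 to 825 mm from the base axis. Payload 5.5 kg.
Tool frame: the origin (TCP) lies at the very end of the fingers, on their centre line; the grasp point (between the pads) lies 19 mm behind it; z points along the fingers, y is the direction in which the jaws open and shut (so a half turn about z gives the same grasp; the last joint's range is limited). The gripper opens to 85 mm and grips with 20 to 120 N. Pads are 22 mm wide; open, the fingers measure 114 mm over their backs; the gripper's body (76 mm by 85 mm) begins 54 mm behind the grasp point. The pads swing forward as they close: fully open they stand 13 mm farther back than shut.
Start: joints at [1.225, 0.314, -0.047, 1.21, 0, 1.571], TCP at [203.366, 564.479, 231.299] pointing down, gripper open.
Joint ranges: [-2.67, 2.67], [-0.69, 1.73], [-1.03, 1.25], [-2.08, 2.16], [-1.42, 1.45], [-3.14, 3.14]. Speed limits (rad/s): [2.39, 2.39, 3.01, 3.14, 3.14, 3.14].

INTERFACE

Orientations are given as a 3x3 rotation matrix whose columns are the frame's x, y, z axes.
In Python, from rig import env gives the robot as it stands.
- The arm moves only by the tool send_rows, never from a script. Its argument "rows" is a list of rows, each a list of 5 numbers: the finger opening in mm, from 0 to 85.4, then the shift along the tool's x, y, z in mm, then the turn about the tool's z in rad. In form: [[grip, tx, ty, tz, twist], ...]. A call has 1 to 20 rows; each row shifts and turns the pose as measured when the row begins, along the tool's axes as they then stand; what a row does not reach is not made up. A row lasts 1/8 s, in which the tool goes at most 62.5 mm and 10.7 degrees, less where a joint would pass 70% of its speed; a pose out of reach is approached as far as the arm can. A call with a gripper value outside its range is refused whole. The fingers move at their own pace and stop on an object; "squeeze" is the grip in N (left out, the last holds). Time passes only in rows, so rows that do not move let the fingers close. It gives the time, the measured TCP pose, the force and the opening at its end, in the units of the state.
- env.state(): the state, without advancing time (a new reading comes with each control period).
- env.camera(name): name is "scene" or "side" or "wrist"; returns the picture (400x640x3 uint8, blue, green, red); there is no depth.
- env.camera_info(name): a dict with "camera_matrix" (3x3 intrinsics, pixels), "origin" and "attitude" of the camera in the world. Camera axes: x right, y down, z forward; pixel columns grow to the right and rows downward; lengths in mm; the calibration is good to about 2 mm. A picture is of the moment at which its call begins: read the wrist's pose just before it. camera_info takes no time and is no camera call; for the wrist camera it gives the pose at the moment of the call.
- env.hand_in(): hands the job in, once; it reports no verdict.
The state is a dict: "t": time; "joint_pos": joint angles; "dq": joint speeds; "effort": joint torques, N m; "tool_pos": TCP position; "eef_rot": TCP orientation; "ft_force": force on the tool from outside, world axes, zero at the start; "ft_torque": the same for the moment, N m; "width": finger opening in mm.
Only numpy, scipy, OpenCV 4.12 (cv2) and the standard library are available. Lean on these libraries where they do the work, as an engineer would, in place of code of your own. Each camera call takes 0.05 s, during which the arm holds its last target. There are 200 camera calls.

TASK

One of the two hand moulds on the kitchen shelf still has a chocolate bar stuck in its pocket. Take that mould from its stand, turn it face down over the wooden board and rap it briskly on the board, more than once if need be, until the bar drops out and lies flat on the board. Then put the emptied mould down on the white shelf, off the board, and leave the other mould where it stands.

Things in the scene. Friction and masses are not known exactly. Their poses are not given: they have to be found in the camera images.
- mould_grip (a point): Mid-grip of the filled grey mould (0.22 kg, loose): box 70 (y) x 88 (z) x 34 mm (x), open on +x, grip block 30 (y) x 40 (z) mm standing 48 mm out of its back. Point is 28 mm behind the back, 62 mm behind the rim. It starts upright (z up; +x level, turned half to the robot's right) in one of two stands left of the board, floor 6 mm, edges 16 mm high; lift it straight out. Face down: +x down.
- bar: Brown chocolate bar 46 (y) x 70 (z) x 16 mm (x), 65 g, origin at its centre, on the pocket floor, 10 mm inside the rim. Springy beads hold it with 2.2 times its weight, so turning over or pressing does not free it. When the face-down mould's rim hits the board flat at 0.2 to 0.4 m/s the bar slips outward a little; after 4 mm in all, in one rap or several, it falls.
- board: Fixed wooden chopping board, 260 mm (x) x 180 mm (y) x 18 mm thick, to the right of the two stands. Origin at the centre of its underside, on the white shelf (z = 0); its top is 18 mm above the origin.
- spare_grip (a point): The other grey mould, in the other stand: same outer shape, size, frame and point as mould_grip, but empty, with a cross wall that makes two small pockets. To be left alone.
Not all that is in view belongs to the job. Of the things that look like the bar, the smallest one is meant.

How it is judged:
By the outcome, as a careful person would: the job done as asked, in the order asked, and still so for the second after the job is handed in, with the robot touching nothing.
It also fails if it takes over 45 s, if anything falls off the work surface, if the arm or the gripper's body presses on something with over 40 N, if the wrist force passes 120 N, or if a joint passes its speed limit or range.

## Working session

There is one attempt and no reset: what is moved stays moved. The work goes in short steps, Python scripts to look and compute and a tool call to move; the robot and the scene stay as the last step left them, time stands still between calls to the robot, and variables do not carry over. Pictures are saved under pics/ and viewed, about 8 in all and at most 12, crops included, and the job is handed in when it is done.

Besides the shell and the picture viewer there is one more tool, called as name([rows], argument=value, ...), one row to a line, values as JSON. send_rows: Moves the arm, as the interface text tells. Its arguments: {"type":"object","properties":{"rows":{"type":"array","items":{"type":"array","items":{"type":"number"}}},"squeeze":{"type":"number"}},"required":["rows"]}

```bash
mkdir -p pics; ls
cat > h.py <<'E'
import numpy as np, cv2
from rig import env
def ray(name,u,v,ci=None):
    ci=ci or env.camera_info(name)
    K=np.array(ci["camera_matrix"]);R=np.array(ci["attitude"]);o=np.array(ci["origin"])
    return o,R@np.linalg.inv(K)@np.array([u,v,1.0])
def onz(name,u,v,z,ci=None):
    o,d=ray(name,u,v,ci); return o+d*(z-o[2])/d[2]
def tri(n1,p1,n2,p2):
    o1,d1=ray(n1,*p1);o2,d2=ray(n2,*p2)
    A=np.stack([d1,-d2],1);s=np.linalg.lstsq(A,o2-o1,rcond=None)[0]
    a,b=o1+d1*s[0],o2+d2*s[1]; return (a+b)/2,np.linalg.norm(a-b)
def proj(name,P):
    ci=env.camera_info(name);K=np.array(ci["camera_matrix"]);R=np.array(ci["attitude"])
    p=K@(R.T@(np.array(P)-ci["origin"]));return p[:2]/p[2]
E
python3 - <<'E'
from h import *
for n in("scene","side","wrist"):
    cv2.imwrite(f"pics/{n}0.png",env.camera(n)); c=env.camera_info(n)
    print(n,np.round(c["origin"],1).tolist(),np.round(c["attitude"],3).tolist(),np.round(c["camera_matrix"],1).tolist())
s=env.state();print({k:np.round(v,3).tolist() for k,v in s.items()})
E
```

```text
pics
scene [1243.4, 165.7, 599.6] [[-0.102, 0.615, -0.782], [0.995, 0.07, -0.075], [0.008, -0.785, -0.619]] [[387.1, 0.0, 320.7], [0.0, 387.1, 201.1], [0.0, 0.0, 1.0]]
side [445.9, 620.0, 543.5] [[-0.961, -0.197, 0.192], [-0.274, 0.631, -0.726], [0.022, -0.751, -0.66]] [[374.2, 0.0, 320.6], [0.0, 374.2, 198.3], [0.0, 0.0, 1.0]]
wrist [128.1, 591.8, 372.1] [[0.339, 0.894, 0.294], [0.941, -0.321, -0.107], [-0.001, 0.313, -0.95]] [[316.0, 0.0, 319.6], [0.0, 316.0, 200.9], [0.0, 0.0, 1.0]]
{'t': 0.15, 'joint_pos': [1.225, 0.314, -0.048, 1.21, -0.0, 1.571], 'dq': [0.0, -0.001, 0.002, -0.001, 0.0, 0.001], 'effort': [0.0, -54.004, 34.006, 0.013, -0.0, -0.0], 'tool_pos': [203.212, 564.066, 230.618], 'eef_rot': [[-0.941, 0.339, -0.0], [0.339, 0.941, -0.001], [-0.0, -0.001, -1.0]], 'ft_force': [-0.755, -0.749, -0.675], 'ft_torque': [0.006, -0.019, 0.019], 'width': 85.21}
```

View pics/scene0.png

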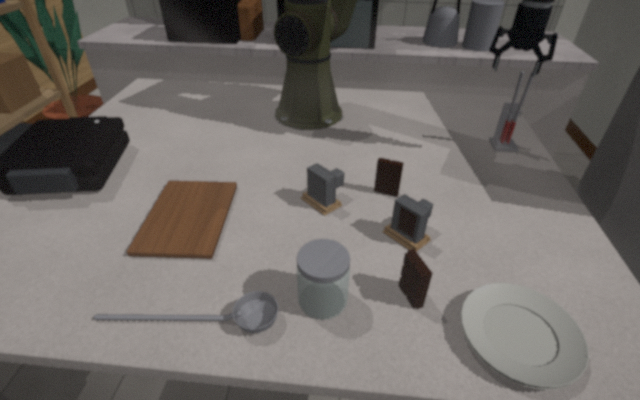

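View pics/side0.png

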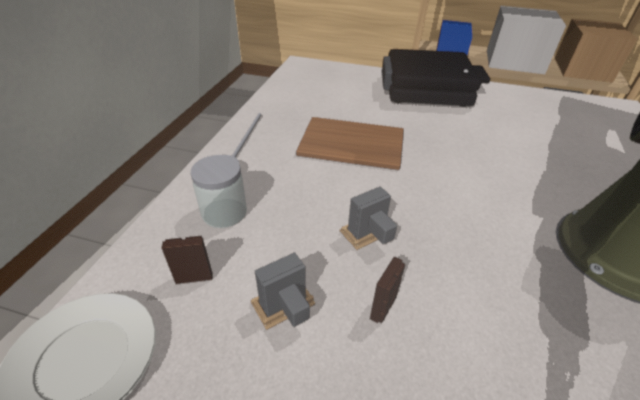

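Scene view: the board is at about (185,217). The moulds stand at about (322,186) and (410,218), and the second looks brown in its pocket. Two larger brown decoys stand at (388,177) and (415,280). The side view agrees, with moulds at (370,215) and (283,288). I'll enlarge the scene view of the moulds and the side view of their backs.

Run:
```python
import cv2,numpy as np
a=cv2.imread("pics/scene0.png")[150:255,290:445]; b=cv2.imread("pics/side0.png")[180:335,235:410]
A=cv2.resize(a,None,fx=5,fy=5,interpolation=2);A=np.clip(A*1.6,0,255).astype('uint8')
for k in range(290,445,10): cv2.putText(A,str(k),((k-290)*5,10),0,.35,(0,0,255))
for k in range(150,255,10): cv2.putText(A,str(k),(0,(k-150)*5),0,.35,(0,0,255))
cv2.imwrite("pics/c1.png",A)
B=cv2.resize(b,None,fx=3.8,fy=3.8,interpolation=2);B=np.clip(B*1.4,0,255).astype('uint8')
for k in range(235,410,10): cv2.putText(B,str(k),(int((k-235)*3.8),10),0,.35,(0,0,255))
for k in range(180,335,10): cv2.putText(B,str(k),(0,int((k-180)*3.8)),0,.35,(0,0,255))
cv2.imwrite("pics/c2.png",B)
```

```text
(no output)
```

View pics/c1.png

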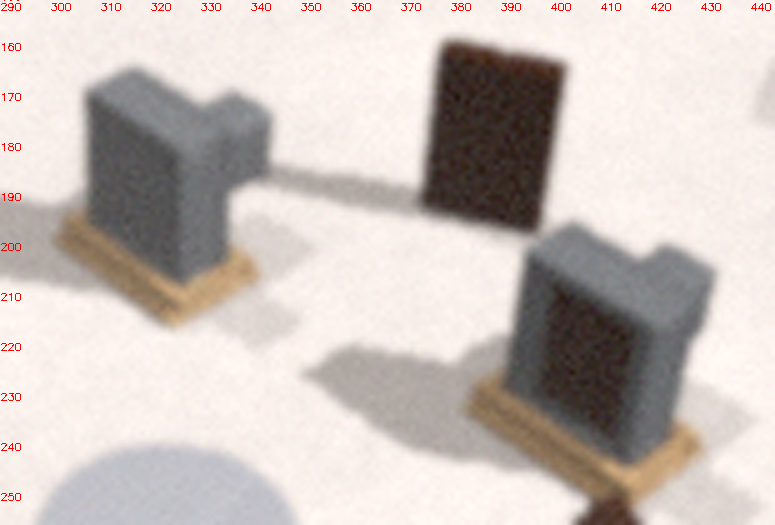

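View pics/c2.png

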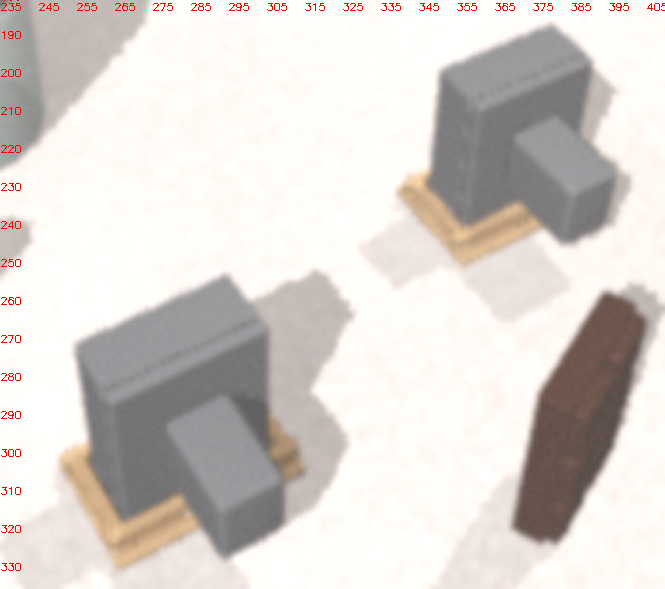

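The filled mould is the one at scene (410,218) and side (283,290), with a brown pocket. The other has an all-grey face. I can't tilt the tool, so I'll tip the mould within the grasp over the board's left edge and re-grip it face down. Next I measure the corners.

Run:
```python
from h import *
r=lambda p:np.round(p,1).tolist()
print("scene top z94");[print(r(onz("scene",*p,94))) for p in[(396,200.4),(404.6,194.6),(420,215.6)]]
print("side top z94");[print(r(onz("side",*p,94))) for p in[(255.3,270.8),(264.7,285.3),(305.5,266.3),(295,252.6)]]
g=lambda cx,cy:(235+cx/3.8,180+cy/3.8)
print("side grip z70");[print(r(onz("side",*g(*p),70))) for p in[(168,427),(222,397),(284,475),(223,510)]]
print("spare side top");[print(r(onz("side",*g(*p),94))) for p in[(440,73),(478,110),(590,62),(551,26)]]
for n in("scene","side"):
    im=cv2.imread(f"pics/{n}0.png");h=cv2.cvtColor(im,cv2.COLOR_BGR2HSV)
    m=cv2.inRange(h,(3,70,60),(18,220,200))
    cs=[c for c in cv2.findContours(m,0,2)[0] if cv2.contourArea(c)>2000]
    for c in cs:
        q=cv2.approxPolyDP(c,0.03*cv2.arcLength(c,True),True)[:,0]
        print(n,cv2.contourArea(c),[(p.tolist(),r(onz(n,*p,18))) for p in q])
```

```text
scene top z94
[584.4, 262.7, 94.0]
[561.7, 282.2, 94.0]
[629.2, 308.5, 94.0]
side top z94
[624.5, 311.5, 94.0]
[601.4, 331.4, 94.0]
[555.9, 281.9, 94.0]
[579.6, 261.1, 94.0]
side grip z70
[584.3, 321.5, 70.0]
[568.7, 302.1, 70.0]
[534.6, 328.9, 70.0]
[551.9, 349.7, 70.0]
spare side top
[523.5, 112.1, 94.0]
[501.0, 132.3, 94.0]
[455.7, 82.5, 94.0]
[478.2, 60.9, 94.0]
scene 5802.0 [([169, 181], [469.7, -303.1, 18.0]), ([128, 254], [728.5, -280.8, 18.0]), ([211, 257], [717.9, -109.0, 18.0]), ([235, 183], [458.9, -131.7, 18.0])]
scene 6180.0 [([1, 4], [-1355.5, -2232.3, 18.0]), ([55, 79], [-153.3, -1037.4, 18.0]), ([0, 24], [-890.1, -1865.0, 18.0]), ([0, 134], [289.3, -916.4, 18.0]), ([98, 107], [71.4, -727.0, 18.0]), ([85, 53], [-472.2, -1105.8, 18.0]), ([70, 93], [-30.3, -895.1, 18.0]), ([33, 0], [-1500.5, -2111.4, 18.0])]
side 3868.0 [([297, 150], [704.6, -114.7, 18.0]), ([398, 168], [454.0, -115.9, 18.0]), ([402, 129], [465.6, -297.5, 18.0]), ([312, 118], [715.4, -278.6, 18.0])]
side 29903.0 [([0, 294], [1028.4, 421.1, 18.0]), ([242, 72], [1033.6, -504.6, 18.0]), ([447, 18], [377.7, -1403.0, 18.0]), ([639, 101], [-229.9, -700.5, 18.0]), ([639, 0], [-676.0, -2161.6, 18.0]), ([235, 0], [1459.4, -1337.8, 18.0])]
```

Run:
```python
from h import *
r=lambda p:np.round(p,1).tolist()
for n,ps in(("scene",[(372,192),(395,197),(409,302),(430,290)]),("side",[(371,318),(381,322),(176,283),(212,280)])):
    print(n,[r(onz(n,*p,0)[:2]) for p in ps])
```

```text
scene [[433.3, 220.6], [448.0, 278.9], [772.9, 289.7], [739.8, 332.5]]
side [[445.7, 280.4], [429.0, 282.8], [782.3, 310.9], [726.1, 287.3]]
```

send_rows([
  [60,-46,-11.5,0,0],
  [60,-46,-11.5,0,0],
  [60,-46,-11.5,0,0],
  [60,-46,-11.5,0,0],
  [60,-46,-11.5,0,0],
  [60,-46,-11.5,0,0],
  [60,-46,-11.5,0,0],
  [60,-46,-11.5,0,0],
  [60,-46,-11.5,0,0],
  [60,0,0,0,0.12],
  [60,0,0,0,0.12],
  [60,0,0,0,0.12],
  [60,0,0,0,0.02],
  [60,0,0,0,0],
], squeeze=40)

```text
t: 1.9
tool_pos: [567.8, 317.2, 224.6]
eef_rot: [[-0.742, 0.67, -0.007], [0.67, 0.742, -0.006], [0.001, -0.009, -1.0]]
ft_force: [-0.6, 0.8, 0.2]
width: 60.1
```

Run:
```python
from h import *
import json
ci=env.camera_info("wrist"); json.dump({k:np.array(v).tolist() for k,v in ci.items()},open("w1.json","w"))
im=env.camera("wrist"); cv2.imwrite("pics/w1.png",im)
s=env.state();print(np.round(s["tool_pos"],1))
for P in[(558,327,70)]:print(proj("wrist",P))
```

```text
[567.8 317.3 224.6]
[320.99800084 170.21592306]
```

View pics/w1.png

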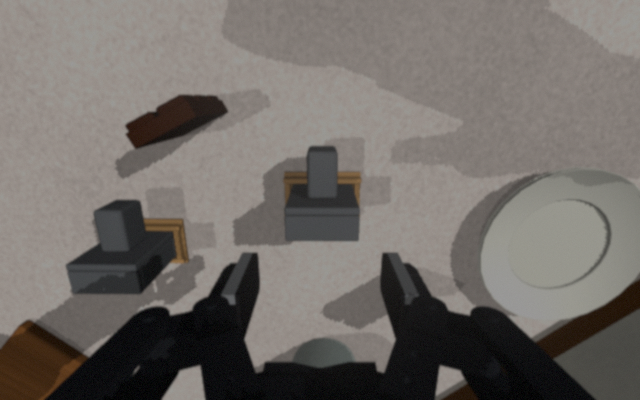

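Run:
```python
from h import *
import json
ci=json.load(open("w1.json"))
xm=np.array([.743,-.669]);ym=np.array([.669,.743])
for lab,p,z in[("gripend",(321,152),70),("gripbase",(322,197),70),("topL back",(286,209),94),("topR back",(359,209),94),("topL f",(286,240),94),("topR f",(359,240),94)]:
    q=onz("wrist",*p,z,ci)[:2]; print(lab,q.round(1),"along x_m, y_m from (558,327):",((q-[558,327])@xm).round(1),((q-[558,327])@ym).round(1))
```

```text
gripend [545.1 338.7] along x_m, y_m from (558,327): -17.4 -0.0
gripbase [578.6 309.8] along x_m, y_m from (558,327): 26.9 1.0
topL back [559.6 282.6] along x_m, y_m from (558,327): 30.9 -31.9
topR back [604.2 332.3] along x_m, y_m from (558,327): 30.7 34.8
topL f [582. 261.] along x_m, y_m from (558,327): 62.0 -33.0
topR f [628.  312.4] along x_m, y_m from (558,327): 61.8 36.0
```

send_rows([
  [60,7,1,10,0],
  [60,7,1,25,0],
  [60,0,0,40,0],
  [60,0,0,40,0],
  [60,0,0,35,0],
  [60,0,0,25,0],
  [60,0,0,10,0],
  [60,0,0,0,0],
])

```text
t: 2.95
tool_pos: [553.5, 330.3, 31.4]
eef_rot: [[-0.748, 0.664, -0.008], [0.664, 0.748, -0.005], [0.003, -0.009, -1.0]]
ft_force: [0.4, 0.4, 0.4]
width: 59.4
```

send_rows([
  [60,-5.5,1.8,0,0],
  [60,0,0,0,0],
  [26,0,0,0,0],
  [26,0,0,0,0],
  [26,0,0,0,0],
  [26,0,0,0,0],
  [26,0,0,0,0],
], squeeze=40)

```text
t: 3.82
tool_pos: [561.4, 328.6, 35.0]
eef_rot: [[-0.748, 0.664, -0.003], [0.664, 0.748, -0.003], [0.0, -0.004, -1.0]]
ft_force: [-0.7, -1.5, -0.5]
width: 30.2
```

send_rows([
  [26,0,0,-10,0],
  [26,0,0,-15,0],
  [26,0,0,-20,0],
  [26,0,0,-20,0],
  [26,0,0,-15,0],
  [26,0,0,0,0],
])

```text
t: 4.58
tool_pos: [561.4, 329.5, 120.7]
eef_rot: [[-0.748, 0.663, -0.003], [0.663, 0.748, -0.002], [0.001, -0.003, -1.0]]
ft_force: [-0.3, -0.0, -2.9]
width: 30.3
```

Run:
```python
from h import *
im=env.camera("side"); cv2.imwrite("pics/s2.png",im[100:340,180:500].repeat(2,0).repeat(2,1))
print(env.state()["width"],env.state()["tool_pos"])
```

```text
30.09848490926396 [560.95015836 329.24560509 119.8450198 ]
```

View pics/s2.png

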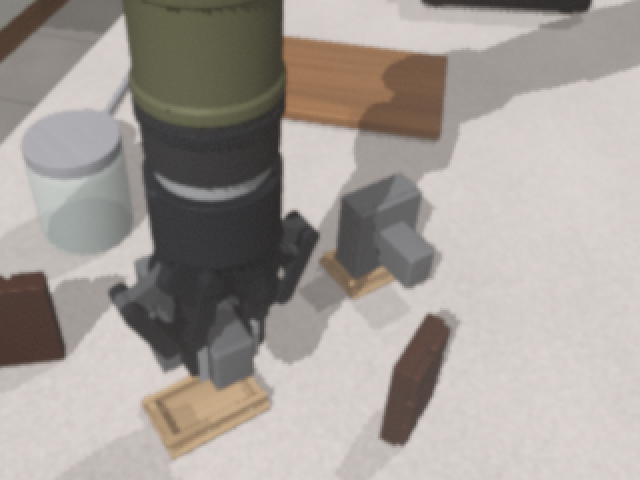

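The mould is out of its stand and still level, and the other mould is untouched. Next I turn it to face the board's left edge and carry it there.

send_rows([
  [26,0,0,-15,0.1],
  [26,0,0,-15,0.15],
  [26,0,0,0,0.15],
  [26,0,0,0,0.15],
  [26,0,0,0,0.15],
  [26,0,0,0,0.07],
  [26,-20,0,0,0],
  [26,-40,0,0,0],
  [26,-40,0,0,0],
  [26,-40,0,0,0],
  [26,-40,0,0,0],
  [26,-40,0,0,0],
  [26,-40,0,0,0],
  [26,-40,0,0,0],
  [26,-30,0,0,0],
  [26,-10,0,0,0],
  [26,0,0,0,0],
])

```text
t: 6.75
tool_pos: [568.6, -32.0, 139.8]
eef_rot: [[-0.056, 0.998, -0.024], [0.998, 0.056, -0.013], [-0.011, -0.025, -1.0]]
ft_force: [-0.0, 0.5, -2.8]
width: 29.7
```

Run:
```python
from h import *
im=env.camera("scene"); cv2.imwrite("pics/s3.png",cv2.resize(im[90:290,110:360],None,fx=3,fy=3,interpolation=2))
s=env.state();print(s["tool_pos"].round(1),s["eef_rot"].round(3).tolist())
```

```text
[568.5 -31.5 139.8] [[-0.057, 0.998, -0.025], [0.998, 0.057, -0.013], [-0.011, -0.025, -1.0]]
```

View pics/s3.png

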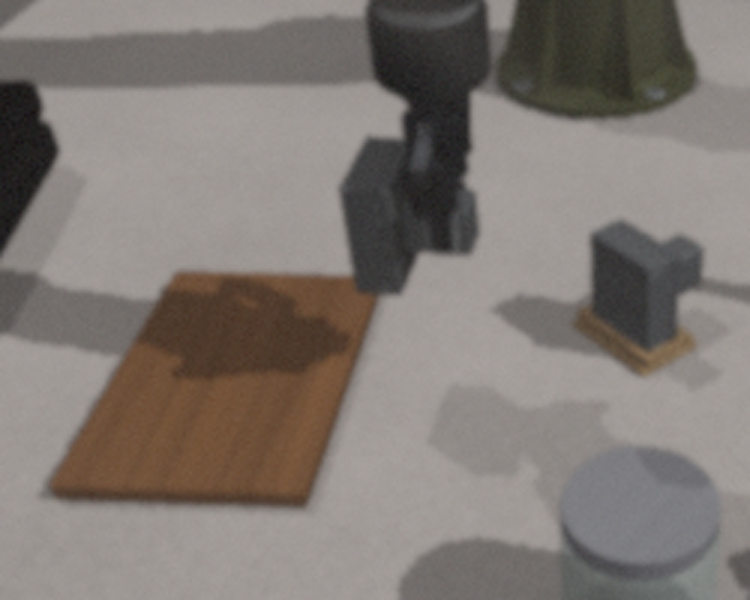

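The mould is held level, facing the board's left edge, with its front face at crop (345–355,190–290). I lower it until the lower lip is below the board's top, then advance gently.

send_rows([
  [26,0,0,15,0],
  [26,0,0,25,0],
  [26,0,0,25,0],
  [26,0,0,20,0],
  [26,0,0,13,0],
  [26,0,0,0,0],
  [26,0,0,0,0],
])

```text
t: 7.68
tool_pos: [564.5, -26.1, 34.9]
eef_rot: [[-0.067, 0.997, -0.027], [0.998, 0.067, -0.011], [-0.009, -0.027, -1.0]]
ft_force: [0.1, 0.1, -2.4]
width: 29.9
```

send_rows([
  [26,-6,0,-4,0.0],
  [26,-8,0,0,0],
  [26,-5,0,0,0],
  [26,0,0,0,0],
], squeeze=30)

```text
t: 8.18
tool_pos: [568.0, -47.0, 41.8]
eef_rot: [[-0.066, 0.998, -0.022], [0.998, 0.066, -0.012], [-0.01, -0.023, -1.0]]
ft_force: [-0.5, -1.0, -2.9]
width: 30.0
```

send_rows([
  [26,-3,0,2,0.0],
  [26,-4,0,0,0],
  [26,-3,0,0,0],
  [26,-3,0,0,0],
], squeeze=25)

```text
t: 8.68
tool_pos: [568.3, -59.9, 39.5]
eef_rot: [[-0.067, 0.997, -0.023], [0.998, 0.067, -0.01], [-0.008, -0.024, -1.0]]
ft_force: [-1.8, 7.1, -0.8]
width: 29.7
```

Contact shows at about 7 N. I follow the tipping arc, first half.

send_rows([
  [26,-4,0,-4.5,0],
  [26,-4,0,-4,0],
  [26,-5,0,-4,0],
  [26,-5,0,-3.5,0],
  [26,-5.5,0,-3,0],
  [26,-5.5,0,-2.5,0],
  [26,-6,0,-2,0],
  [26,-6,0,-2,0],
], squeeze=25)

```text
t: 9.68
tool_pos: [571.5, -101.2, 67.5]
eef_rot: [[-0.069, 0.997, -0.024], [0.998, 0.068, -0.006], [-0.004, -0.024, -1.0]]
ft_force: [-0.7, 4.6, -1.7]
width: 29.8
```

Run:
```python
from h import *
im=env.camera("scene"); cv2.imwrite("pics/s4.png",cv2.resize(im[90:290,110:360],None,fx=3,fy=3,interpolation=2))
s=env.state();print(s["tool_pos"].round(1),s["ft_force"].round(1),s["width"])
```

```text
[ 571.7 -102.    67.7] [-2.2  3.2 -0. ] 29.486474534377432
```

View pics/s4.png

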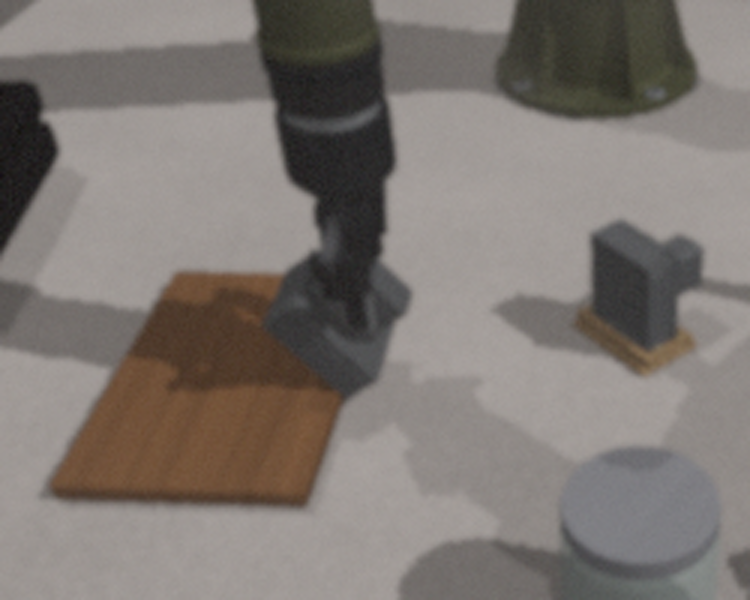

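It works: the mould is tilted about 50° with its face on the board's edge, crop (345,385). I go on with the second half.

send_rows([
  [26,-6,0,-1,0],
  [26,-6,0,-0.5,0],
  [26,-6,0,0,0],
  [26,-6,0,0.5,0],
  [26,-6,0,1,0],
  [26,-6,0,1.5,0],
  [26,-5.5,0,2,0],
  [26,-5.5,0,2.5,0],
])

```text
t: 10.72
tool_pos: [575.1, -153.1, 62.5]
eef_rot: [[-0.068, 0.997, -0.023], [0.998, 0.067, -0.008], [-0.007, -0.023, -1.0]]
ft_force: [-2.3, 2.7, 3.3]
width: 29.7
```

send_rows([
  [26,0,0,2,0],
  [26,0,0,2,0],
])

```text
t: 10.98
tool_pos: [575.3, -156.8, 60.0]
eef_rot: [[-0.066, 0.998, -0.022], [0.998, 0.065, -0.015], [-0.013, -0.023, -1.0]]
ft_force: [-5.3, -1.9, 10.8]
width: 29.7
```

Run:
```python
from h import *
im=env.camera("scene"); cv2.imwrite("pics/s5.png",cv2.resize(im[120:270,130:330],None,fx=4,fy=4,interpolation=2))
s=env.state();print(s["tool_pos"].round(1),s["ft_force"].round(1),s["width"])
```

```text
[ 575.3 -157.    59.9] [-4.7 -1.4  9.2] 29.982560563296598
```

View pics/s5.png

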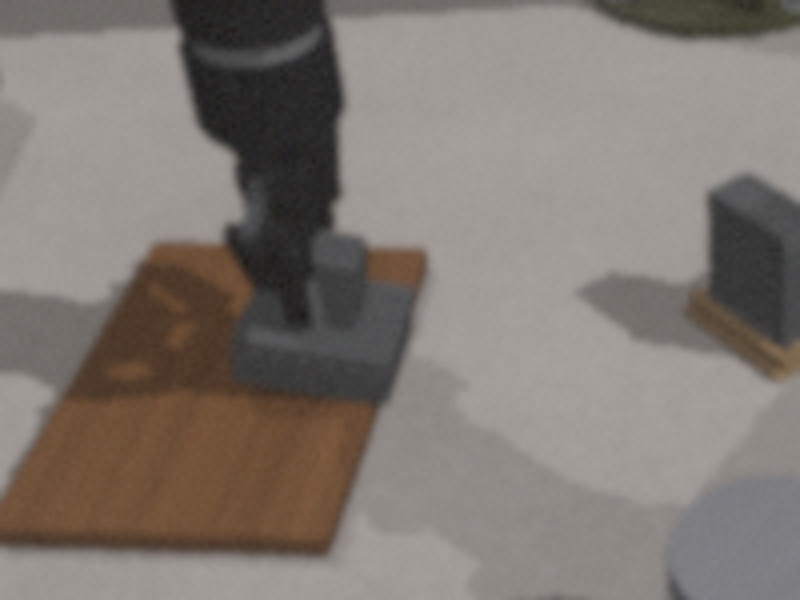

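Run:
```python
from h import *
g=lambda cx,cy:(130+cx/4,120+cy/4)
for p,z in[((245,335),52),((392,362),52),((412,290),52),((234,380),18),((378,402),18),((368,245),100),((345,328),52)]:
    print(p,z,onz("scene",*g(*p),z).round(1))
```

```text
(245, 335) 52 [ 594.4 -190.    52. ]
(392, 362) 52 [ 608.3 -101.    52. ]
(412, 290) 52 [ 542.6 -108.5   52. ]
(234, 380) 18 [ 595.  -203.3   18. ]
(378, 402) 18 [ 604.5 -115.2   18. ]
(368, 245) 100 [ 566.3 -120.3  100. ]
(345, 328) 52 [ 581.9 -136.2   52. ]
```

Run:
```python
from h import *
g=lambda cx,cy:(130+cx/4,120+cy/4)
n=np.array([0.998,0.066,0])   # near side face normal (y_m)
c=np.array([575.3,-157,0])+35*n
for p in[(245,335),(392,362),(234,380),(378,402)]:
    o,d=ray("scene",*g(*p)); q=o+d*((c-o)@n)/(d@n); print(p,q.round(1))
```

```text
(245, 335) [ 611.9 -180.4   66.8]
(392, 362) [ 606.7 -101.7   50.6]
(234, 380) [ 612.8 -193.2   33.9]
(378, 402) [ 607.5 -113.8   20.8]
```

The mould is still about 12–15° short of flat, with its far end raised. I press on with the lowest squeeze.

send_rows([
  [26,-2,0,2,0],
  [26,-2,0,2,0],
  [26,-2,0,2,0],
  [26,-1,0,2,0],
], squeeze=20)

```text
t: 11.52
tool_pos: [575.8, -167.5, 52.8]
eef_rot: [[-0.064, 0.998, -0.021], [0.998, 0.064, -0.021], [-0.019, -0.023, -1.0]]
ft_force: [-3.2, -2.0, 8.4]
width: 29.9
```

send_rows([
  [45,0,0,0,0],
  [45,0,0,0,0],
  [45,0,0,0,0],
  [45,0,0,-10,0],
  [45,0,0,-30,0],
  [45,0,0,-40,0],
  [45,30,0,-30,0],
  [45,0,0,0,0],
])

```text
t: 12.52
tool_pos: [577.6, -135.6, 166.7]
eef_rot: [[-0.063, 0.998, -0.019], [0.998, 0.062, -0.023], [-0.022, -0.021, -1.0]]
ft_force: [-0.4, -1.0, -0.0]
width: 44.7
```

Run:
```python
from h import *
import json
s=env.state();ci=env.camera_info("wrist"); json.dump({k:np.array(v).tolist() for k,v in ci.items()},open("w2.json","w"))
im=env.camera("wrist"); im2=env.camera("scene")
A=cv2.resize(im[:,100:540],(528,480));B=cv2.resize(im2[170:260,130:250],None,fx=2.2,fy=2.2,interpolation=2)
cv2.imwrite("pics/w2raw.png",im);cv2.imwrite("pics/s6raw.png",im2)
C=np.zeros((480,528+B.shape[1],3),np.uint8);C[:480,:528]=A;C[:B.shape[0],528:]=B
cv2.imwrite("pics/w2.png",C)
print(s["tool_pos"].round(1),s["ft_force"].round(1),s["eef_rot"].round(3).tolist())
```

```text
[ 577.6 -135.6  166.7] [-0.4 -1.  -0. ] [[-0.063, 0.998, -0.019], [0.998, 0.062, -0.023], [-0.022, -0.021, -1.0]]
```

View pics/w2.png

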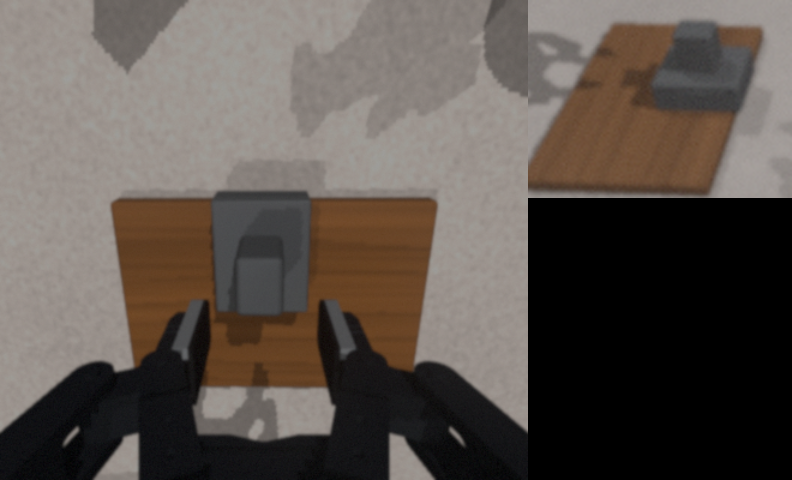

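Run:
```python
from h import *
import json
ci=json.load(open("w2.json"))
for z,ps in((100,[(237,257),(283,257),(284,313),(238,313)]),(52,[(214,199),(309,199),(307,312),(216,312)]),(18,[(113,201),(436,201),(413,386),(136,386)])):
    q=np.array([onz("wrist",100+x/1.2,y/1.2,z,ci) for x,y in ps]); print(z,q.round(1).tolist(),q.mean(0).round(1))
```

```text
100 [[561.2, -135.9, 100.0], [588.1, -134.0, 100.0], [591.7, -171.1, 100.0], [563.3, -173.2, 100.0]] [ 576.1 -153.5  100. ]
52 [[540.3, -113.7, 52.0], [605.2, -109.3, 52.0], [612.7, -196.7, 52.0], [543.5, -201.8, 52.0]] [ 575.5 -155.4   52. ]
18 [[456.3, -129.0, 18.0], [706.7, -112.0, 18.0], [722.9, -286.0, 18.0], [465.6, -306.7, 18.0]] [ 587.9 -208.4   18. ]
```

The mould lies flat face down, square to the board, with the grip centre at about (576,-154). I re-grip it firmly.

send_rows([
  [50,-10,0,15,0],
  [50,-7,0,25,0],
  [50,0,0,30,0],
  [50,0,0,20,0],
  [50,0,0,10,0],
  [50,0,0,5,0],
  [50,0,0,0,0],
], squeeze=60)

```text
t: 13.5
tool_pos: [570.1, -162.0, 50.2]
eef_rot: [[-0.057, 0.998, -0.031], [0.998, 0.056, -0.021], [-0.02, -0.032, -0.999]]
ft_force: [-0.2, -0.8, 0.6]
width: 50.0
```

send_rows([
  [50,7.5,6,-8,0],
  [50,0,0,0,0],
], squeeze=60)

```text
t: 13.75
tool_pos: [576.6, -154.1, 58.4]
eef_rot: [[-0.056, 0.998, -0.03], [0.998, 0.055, -0.022], [-0.02, -0.031, -0.999]]
ft_force: [0.1, -0.7, 0.4]
width: 50.5
```

send_rows([
  [26,0,0,0,0],
  [26,0,0,0,0],
  [26,0,0,0,0],
  [26,0,0,0,0],
  [26,0,0,1,0],
  [26,0,0,1,0],
], squeeze=70)

```text
t: 14.5
tool_pos: [576.5, -154.0, 58.3]
eef_rot: [[-0.056, 0.998, -0.029], [0.998, 0.056, -0.022], [-0.02, -0.031, -0.999]]
ft_force: [-4.3, 0.8, 9.5]
width: 29.2
```

send_rows([
  [26,0,0,-10,0],
  [26,0,0,-20,0],
  [26,-10,0,-20,0],
  [26,-15,3,-25,0],
  [26,-15,3,-25,0],
  [26,-10,0,0,0],
  [26,0,0,0,0],
  [26,0,0,0,0],
])

```text
t: 15.5
tool_pos: [584.4, -201.3, 156.6]
eef_rot: [[-0.057, 0.998, -0.04], [0.998, 0.056, -0.018], [-0.016, -0.041, -0.999]]
ft_force: [0.4, -0.5, -3.4]
width: 29.0
```

send_rows([
  [26,0,0,38,0],
])

```text
t: 15.62
tool_pos: [585.0, -202.2, 120.0]
eef_rot: [[-0.057, 0.998, -0.035], [0.998, 0.057, -0.02], [-0.018, -0.036, -0.999]]
ft_force: [0.3, -0.7, -3.5]
width: 29.2
```

Run:
```python
from h import *
s=env.state();print(s["t"],s["tool_pos"].round(1),s["dq"].round(3),s["joint_pos"].round(3),s["ft_force"].round(1),s["eef_rot"].round(3).tolist())
```

```text
15.625 [ 585.  -202.2  120. ] [-0.012  0.226 -0.513 -0.667  0.004 -0.014] [-0.317  0.434 -0.135  1.03  -0.03   1.197] [ 0.3 -0.7 -3.5] [[-0.057, 0.998, -0.035], [0.998, 0.057, -0.02], [-0.018, -0.036, -0.999]]
```

send_rows([
  [26,0,0,0,0],
])

```text
t: 15.75
tool_pos: [581.4, -200.6, 116.1]
eef_rot: [[-0.058, 0.997, -0.043], [0.998, 0.057, -0.017], [-0.015, -0.044, -0.999]]
ft_force: [-0.5, 0.1, -2.7]
width: 29.5
```

One 38 mm row travels about 37 mm, or about 0.3 m/s. Rim contact is at TCP z ≈ 58, so I rap once.

send_rows([
  [26,0,0,18,0],
  [26,0,0,44,0],
], squeeze=90)

```text
t: 16.0
tool_pos: [582.6, -202.5, 57.1]
eef_rot: [[-0.059, 0.998, -0.035], [0.998, 0.058, -0.02], [-0.018, -0.036, -0.999]]
ft_force: [-32.5, 8.9, 114.6]
width: 29.2
```

send_rows([
  [26,0,0,0,0],
])

```text
t: 16.12
tool_pos: [582.4, -202.4, 56.6]
eef_rot: [[-0.059, 0.998, -0.035], [0.998, 0.058, -0.02], [-0.018, -0.037, -0.999]]
ft_force: [1.0, 0.2, -1.7]
width: 29.2
```

The force peaked at 115 N, too near the limit, so I'll rap more softly if another is needed. I lift and check whether the bar is out.

send_rows([
  [26,0,0,-10,0],
  [26,0,0,-20,0],
  [26,0,0,-30,0],
  [26,0,0,-30,0],
  [26,0,0,-10,0],
  [26,0,0,0,0],
  [26,0,0,0,0],
], squeeze=70)

```text
t: 17.0
tool_pos: [586.5, -199.7, 161.4]
eef_rot: [[-0.06, 0.998, -0.034], [0.998, 0.059, -0.02], [-0.018, -0.035, -0.999]]
ft_force: [-0.4, -0.5, -2.6]
width: 29.1
```

Run:
```python
from h import *
s=env.state();print(s["tool_pos"].round(1),s["ft_force"].round(1))
im=env.camera("scene");im2=env.camera("side");cv2.imwrite("pics/s7.png",im);cv2.imwrite("pics/d7.png",im2)
print(proj("scene",(583,-202,26)),proj("side",(583,-202,26)))
s0=cv2.imread("pics/scene0.png");d0=cv2.imread("pics/side0.png")
for n,a in(("scene",im),("side",im2)):
    u,v=proj(n,(583,-202,26)).astype(int); w=a[v-24:v+25:6,u-36:u+37:6]
    print(n);print(w.max(2));print((w[...,2].astype(int)-w[...,0]))
```

```text
[ 586.5 -199.7  161.4] [-0.4 -0.5 -2.6]
[190.25647633 209.09049338] [352.54002667 137.33461122]
scene
[[160 157 108 109 104 106 105 110 120 108 106 105 113]
 [159 135 107 107 110 114 111 112 111 107 109 105 114]
 [158  78  80  93 107 113 117 115 110 105 107 109 114]
 [ 99  79  75 109  62  59  59  52  56  96 103 110 111]
 [ 77  79  95  85  58  55  48  43  55  98 106 117 112]
 [103  98 112  71  48  45  50  46  55  93 102 107 104]
 [107 112 108 115 108 118 103  94  93  93 105 107 139]
 [113 112 114 110 113 111 103  96  91  99 108 107 142]
 [113 111 115 110 117 103  98  96  93 102 105 103 145]]
[[10  9 40 54 50 48 48 54 57 52 51 50 53]
 [ 9 12 56 55 56 55 57 55 54 55 54 51 56]
 [10 37 36 47 54 55 56 57 55 50 52 53 54]
 [13 37 37 56 30 26 26 24 27 49 52 52 51]
 [38 34 45 40 26 26 22 24 21 49 50 59 54]
 [51 47 55 37 23 18 21 17 22 47 47 52 33]
 [55 55 55 57 53 61 49 47 48 44 53 48 12]
 [58 57 60 59 57 55 49 48 45 50 54 50 10]
 [55 56 59 54 60 53 45 48 46 52 50 27 10]]
side
[[189 189 189 189 189 191 191 178 141 144 144 146 142]
 [139 141 145 159 177 187 190 142 142 143 143 158 192]
 [142 142 140 140 138 136 108  99 100 103 105 156 181]
 [138 137 138 140 142 126  76  77  82 131 132 136 135]
 [143 140 131 138 141  83  67  80 102 135 137 137 139]
 [135 122 122 123 120  73  70  77 135 140 141 141 140]
 [134 129 128 124 119 117 130 123 133 135 134 132 134]
 [133 140 146 141 134 133 146 138 134 133 134 132 131]
 [175 174 167 145 134 128 128 125 134 144 144 143 141]]
[[10 11 11 10 11 11 11 11  9 10 10  9 10]
 [60 58 47 30 18 12 12 10 11 11 10 10 10]
 [63 62 62 60 61 60 45 41 42 41 33 31 18]
 [60 59 61 61 64 56 29 30 31 60 60 61 61]
 [61 60 56 62 63 33 22 31 44 61 62 62 62]
 [57 52 52 52 52 25 23 27 61 63 63 63 62]
 [57 55 55 54 50 50 55 53 60 59 60 59 59]
 [56 61 65 61 58 58 65 61 60 59 59 58 56]
 [10 10 12 20 38 51 55 53 59 64 64 62 61]]
```

The bar shows as a flat dark-brown patch of about 30×14 px at scene (190,209), under where the mould was rapped. Now I put the mould down on the white shelf, left of the board.

send_rows([
  [26,15,2,0,0],
  [26,30,2,0,0],
  [26,35,3,0,0],
  [26,35,3,0,0],
  [26,30,3,0,0],
  [26,20,2,0,0],
  [26,10,0,0,0],
  [26,0,0,15,0],
  [26,0,0,30,0],
  [26,0,0,30,0],
  [26,0,0,20,0],
  [26,0,0,10,0],
  [26,0,0,5,0],
  [26,0,0,0,0],
])

```text
t: 18.85
tool_pos: [582.3, -20.8, 36.9]
eef_rot: [[-0.054, 0.998, -0.043], [0.998, 0.053, -0.019], [-0.017, -0.044, -0.999]]
ft_force: [0.2, -0.6, -2.3]
width: 29.1
```

send_rows([
  [26,0,0,1.5,0],
  [26,0,0,1,0],
])

```text
t: 19.1
tool_pos: [582.7, -21.0, 36.5]
eef_rot: [[-0.054, 0.998, -0.041], [0.998, 0.053, -0.019], [-0.017, -0.042, -0.999]]
ft_force: [-3.4, 2.1, 4.9]
width: 28.8
```

Contact with the shelf, at about 5 N. I release, rise straight up and move clear.

send_rows([
  [50,0,0,0,0],
  [50,0,0,0,0],
  [50,0,0,0,0],
  [50,0,0,-10,0],
  [50,0,0,-30,0],
  [50,0,0,-40,0],
  [50,0,0,-50,0],
  [50,20,0,-30,0],
  [50,40,0,-10,0],
  [50,40,0,0,0],
  [50,40,0,0,0],
  [50,20,0,0,0],
  [50,0,0,0,0],
])

```text
t: 20.72
tool_pos: [583.9, 145.7, 216.5]
eef_rot: [[-0.051, 0.998, -0.032], [0.999, 0.051, -0.019], [-0.017, -0.033, -0.999]]
ft_force: [-0.1, -0.2, -0.3]
width: 50.1
```

Run:
```python
from h import *
s=env.state();print(s["t"],s["tool_pos"].round(1),s["ft_force"].round(1))
im=env.camera("scene");cv2.imwrite("pics/s8.png",cv2.resize(im[130:290,110:450],None,fx=2.3,fy=2.3,interpolation=2))
m=cv2.inRange(cv2.cvtColor(im,cv2.COLOR_BGR2HSV),(0,40,20),(25,255,68));m[:,:140]=0;m[:,230:]=0;m[:170]=0;m[260:]=0
m=cv2.morphologyEx(m,cv2.MORPH_OPEN,np.ones((3,3)));c=max(cv2.findContours(m,0,2)[0],key=cv2.contourArea)
x,y,w,h=cv2.boundingRect(c);print(x,y,w,h,[onz("scene",*p,34).round(0)[:2].tolist() for p in[(x,y),(x+w,y),(x+w,y+h),(x,y+h)]])
```

```text
20.725 [583.9 145.7 216.5] [-0.1 -0.2 -0.3]
172 199 37 18 [[561.0, -253.0], [551.0, -167.0], [614.0, -145.0], [624.0, -227.0]]
```

View pics/s8.png

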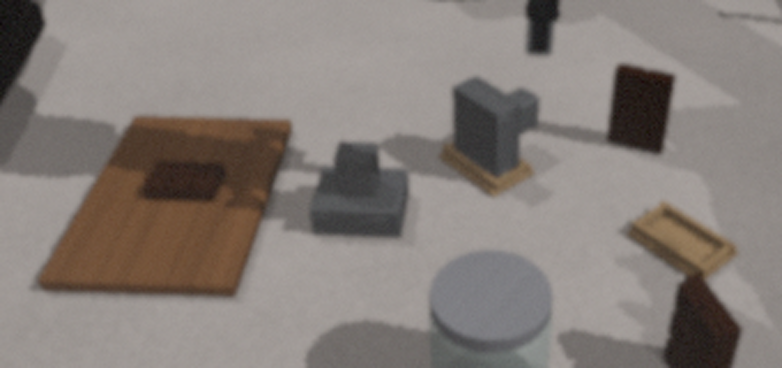

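The bar lies flat on the board at crop (183,181). The emptied mould sits face down on the white shelf off the board at (360,190), the other mould is still in its stand at (490,130), and the gripper is clear. I hand in.

```bash
python3 -c "
from rig import env
print(env.hand_in())"
```

```text
the job is handed in; nothing more can be done
None
```

The job is done and handed in at about 21 s of the 45 s allowed.

**What I did:** I lifted the filled mould from its stand and tipped it face down over the board's left edge by letting it pivot in the grip. I then re-gripped it and rapped it once, at about 0.3 to 0.35 m/s commanded. After that I set the empty mould face down on the white shelf, left of the board.

**Last checks:** In the final picture the bar lies flat on the board, and its outline fits 70 × 46 mm lying down. The emptied mould is clear of the board, and the other mould is still in its stand. The gripper touches nothing, with wrist forces of 0.3 N or less.

**What disagreed or came close:**
- **Rap force:** The wrist force at the rap read about 119 N (115 N vertical), just under the 120 N limit. It was read only at the end of that row, so I can't rule out a brief higher peak.
- **First tipping:** The tipping first stopped about 12–15° short of flat. I fixed that by pressing on and releasing before the re-grip.
- **Tool tilt:** The tool leaned up to about 2.5° from vertical during the later moves.

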